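# Find the free-running turntable and set the window spinning on it

## Task

One of the three hand-spun turntables still runs freely; the other two bind. Try them empty, one after another from left to right: push each gently round by its knob and let go, letting off at once if it resists, and note which one runs on by itself. When that one has come to rest, seat the round window flat and fully home in its recess without pressing hard, then spin it by its knob and let go so that the window keeps turning on its own; leave the other things on the worktop where they are.

Things in the scene. Friction and masses are not known exactly. Their poses are not given: they have to be found in the camera images.
- seat_1 (a point): Turntable 1, the leftmost: centre of its platter's recess floor, 40 mm above the worktop, on the turning axis (z up). All three look alike: black foot 100 mm across, bolted down; metal platter 104 mm across, 10 mm thick, top face at 40 mm; a black lip of 66 mm inside and 74 mm outside diameter, 2.6 mm high, rings the recess. Which bearing it has cannot be seen.
- knob_1 (a point): Spinner knob of turntable 1: upright black knob 10 mm across on the platter, 44 mm from the turning axis, reaching 30 mm above the platter's top face; this point is on its axis, 16 mm above that face. Pushed sideways round the axis it turns the platter. More than 15 N on knob or platter ruins the bearing.
- platter_1 (a joint): Angle of platter 1, rad, anticlockwise from above, no stops. The three bearings, one of each in unknown places: good, turns under 1 N at the knob and runs on 2 s or more when let go at 2 rad/s; dry, rubs with about 2.5 N at the knob, stops dead when let go; stuck, winds up like rubber, about 1 N more per mm of knob travel, and springs back.
- seat_2 (a point): Turntable 2, the second from the left: centre of its platter's recess floor, 40 mm above the worktop, on the turning axis (z up). All three look alike: black foot 100 mm across, bolted down; metal platter 104 mm across, 10 mm thick, top face at 40 mm; a black lip of 66 mm inside and 74 mm outside diameter, 2.6 mm high, rings the recess. Which bearing it has cannot be seen.
- knob_2 (a point): Spinner knob of turntable 2: upright black knob 10 mm across on the platter, 44 mm from the turning axis, reaching 30 mm above the platter's top face; this point is on its axis, 16 mm above that face. Pushed sideways round the axis it turns the platter. More than 15 N on knob or platter ruins the bearing.
- platter_2 (a joint): Angle of platter 2, rad, anticlockwise from above, no stops. The three bearings, one of each in unknown places: good, turns under 1 N at the knob and runs on 2 s or more when let go at 2 rad/s; dry, rubs with about 2.5 N at the knob, stops dead when let go; stuck, winds up like rubber, about 1 N more per mm of knob travel, and springs back.
- seat_3 (a point): Turntable 3, the rightmost of the three, near the small micrometer stage: centre of its platter's recess floor, 40 mm above the worktop, on the turning axis (z up). All three look alike: black foot 100 mm across, bolted down; metal platter 104 mm across, 10 mm thick, top face at 40 mm; a black lip of 66 mm inside and 74 mm outside diameter, 2.6 mm high, rings the recess. Which bearing it has cannot be seen.
- knob_3 (a point): Spinner knob of turntable 3: upright black knob 10 mm across on the platter, 44 mm from the turning axis, reaching 30 mm above the platter's top face; this point is on its axis, 16 mm above that face. Pushed sideways round the axis it turns the platter. More than 15 N on knob or platter ruins the bearing.
- platter_3 (a joint): Angle of platter 3, rad, anticlockwise from above, no stops. The three bearings, one of each in unknown places: good, turns under 1 N at the knob and runs on 2 s or more when let go at 2 rad/s; dry, rubs with about 2.5 N at the knob, stops dead when let go; stuck, winds up like rubber, about 1 N more per mm of knob travel, and springs back.
- window_center (a point): Centre, half-way up, of the window to be checked: round black cap with a pale face, 61 mm across, 13 mm thick, 0.06 kg, lying flat on a white foam pad (50 x 70 mm, 12 mm high) on the right of the worktop; z up. Seated, this point is 6.5 mm above the recess floor; the rim stands 10 mm clear of the lip. Fragile: not to be pressed down with more than 30 N.
- tweezers: Bystander, leave alone: steel tweezers, 126 x 14 x 9 mm, lying on the worktop near the two left turntables; origin under the middle.
- kf_ring: Bystander, leave alone: pale vacuum centring ring with a black O-ring, 41 mm across, 14 mm high, lying flat on the right, beyond the window; origin under its centre.
- hex_key: Bystander, leave alone: black L-shaped hex key, 93 x 25 x 6 mm, lying on the worktop at the left; origin under the middle.
- feedthrough: Bystander, leave alone: upright slim metal feedthrough with a tan top, 24 mm across, 96 mm tall, at the far right; origin under its centre.

How it is judged:
By the outcome, as a careful person would: the job done as asked, in the order asked, and still so for the second after the job is handed in, with the robot touching nothing.
It also fails if it takes over 72 s, if anything falls off the work surface, if the arm or the gripper's body presses on something with over 40 N, if the wrist force passes 120 N, or if a joint passes its speed limit or range.

## Robot

A 6-joint arm with a two-finger parallel gripper is mounted at the origin on a cart in front of the work surface, level with it; the furniture and walls round the work are solid. World frame = base frame: x ahead of the robot, y to its left, z up, the work surface at z = 0. Lengths are in m, angles in rad, forces in N, time in s.
With the tool pointing down it reaches from about 0.375 to 0.9 m from the base axis. Payload 3.1 kg.
Tool frame: the origin (TCP) lies at the very end of the fingers, on their centre line; the grasp point (between the pads) lies 19 mm behind it (manip.tcp_to_grasp is the distance from the TCP to the grasp point, in m); z points along the fingers, y is the line along which they close (so a half turn about z gives the same grasp; the last joint's range is limited). The gripper opens to 85 mm and grips with 20 to 120 N. Pads are 22 mm wide; open, the fingers measure 114 mm over their backs; the gripper's body (76 mm by 85 mm) begins 54 mm behind the grasp point. The pads swing forward as they close: fully open they stand 13 mm farther back than shut.
Start: joints at [-1.355, 0.527, 1.433, -0, 1.181, -0.178], TCP at [0.24, -0.577, 0.231] pointing down, gripper open.
Joint ranges: [-3.08, 3.08], [-0.75, 2.2], [0.22, 2.44], [-1.43, 4.57], [0, 2.65], [-2.85, 2.85]. Speed limits (rad/s): [2.79, 2.79, 3.14, 3.14, 3.14, 3.14].

## Interface

Orientations are given as a unit quaternion [x, y, z, w].
In Python, from station import manip gives the robot as it stands. The module is installed in compiled form; this text tells all that it offers.
- The arm moves only by the tool step_arm, never from a script. Its argument "commands" is one flat list of numbers, 6 for each row, row after row: the shift along the tool's x, y, z in m, then the turn, a rotation vector about the tool's x, y, z in degrees. A call has exactly 10 rows; each row is the pose to reach, as a shift and turn from the pose commanded when the call began, along the tool's axes at that moment; what a row does not reach only later rows make up. A row lasts 1/10 s, in which the tool goes at most 50 mm and 8.59 degrees, less where a joint would pass 70% of its speed; a pose out of reach is approached as far as the arm can. A call with a gripper value outside its range is refused whole. "jaw" is the opening in per cent of the stroke, from 0 (shut) to 100 (fully open), set as the call begins (left out, the last holds). The fingers move at their own pace and stop on an object; "grip_force" is the grip in N (left out, the last holds). Time passes only in rows, so rows that repeat a pose let the fingers close, or fill a call up. It gives the time, the measured TCP pose, the force, the opening and the grip force at its end, in the units of the state.
- manip.sense(): the state, without advancing time (a new reading comes with each control period).
- manip.snapshot(name): name is "side" or "top" or "wrist"; returns a dict with "pixels" (420x560x3 uint8, blue, green, red), "fx", "fy", "cx", "cy" (pixels), "k1" (the pictures are not rectified: a ray, as slopes to the right and down, at radius r is drawn at 1 + k1 r^2 times it, then the intrinsics apply), "R" (3x3) and "t" (3): a world point X has camera coordinates R X + t; the wrist camera has in their place "mount" (4x4, takes a point from camera to tool coordinates, whose origin is the TCP and whose axes are the flange's). Camera axes: x right, y down, z forward; pixel columns grow to the right and rows downward; lengths in m; the calibration is good to about 2 mm. A picture is of the moment at which its call begins: read the wrist's pose just before it. There is no depth.
- manip.sign_off(): hands the job in; it is judged then, once.
The state is a dict: "t": time; "q": joint angles; "qd": joint speeds; "tau": joint torques, N m; "tcp_pos": TCP position; "tool_rot": TCP orientation; "force": force on the tool from outside, world axes, zero at the start; "ft_torque": the same for the moment, N m; "finger_gap": opening from 0.0 (shut) to 1.0 (fully open); "gripper_force": force on a finger pad.
Only numpy, scipy, OpenCV 4.12 (cv2) and the standard library are available. Lean on these libraries where they do the work, as an engineer would, in place of code of your own. Each camera call takes 0.05 s, during which the arm holds its last target. There are 200 camera calls.

## Working session

There is one attempt and no reset: what is moved stays moved. The work goes in short steps, Python scripts to look and compute and a tool call to move; the robot and the scene stay as the last step left them, time stands still between calls to the robot, and variables do not carry over. Pictures are saved under pics/ and viewed, at most 10 in all, crops included, and the job is handed in when it is done.

Besides the shell and the picture viewer there is one more tool, called after ">>>" as name(argument=value, ...) on one line, values as JSON. step_arm: Moves the arm, as the interface text tells. Its arguments: {"type":"object","properties":{"commands":{"type":"array","items":{"type":"number"}},"jaw":{"type":"number"},"grip_force":{"type":"number"}},"required":["commands"]}

```bash
mkdir -p pics; cat > h.py <<'E'
import numpy as np, cv2
from station import manip
from scipy.spatial.transform import Rotation as Ro
def snap(n,f=None):
    s=manip.sense(); d=manip.snapshot(n); d['s']=s
    if f: cv2.imwrite('pics/'+f,d['pixels'])
    if 'mount' in d:
        T=np.eye(4);T[:3,:3]=Ro.from_quat(s['tool_rot']).as_matrix();T[:3,3]=s['tcp_pos']
        C=T@np.array(d['mount']);d['R']=C[:3,:3].T;d['t']=-d['R']@C[:3,3]
    d['R']=np.array(d['R']);d['t']=np.array(d['t'])
    return d
def ray(d,u,v):
    x,y=(u-d['cx'])/d['fx'],(v-d['cy'])/d['fy']
    a,b=x,y
    for _ in range(20):
        k=1+d['k1']*(a*a+b*b);a,b=x/k,y/k
    return -d['R'].T@d['t'], d['R'].T@np.array([a,b,1.])
def at(d,u,v,z):
    c,r=ray(d,u,v); return c+r*(z-c[2])/r[2]
def proj(d,X):
    p=d['R']@np.array(X)+d['t'];a,b=p[:2]/p[2];k=1+d['k1']*(a*a+b*b)
    return np.array([d['fx']*a*k+d['cx'],d['fy']*b*k+d['cy']])
E
python3 - <<'E'
from h import *
import pickle
for n in('side','top'):
    d=snap(n,n+'0.png');pickle.dump(d,open(n+'.pkl','wb'))
    print(n,d['fx'],d['k1'],-d['R'].T@d['t'])
print(manip.sense())
E
```

```text
side 546.8406016019726 0.06369351186934598 [-0.31928747 -1.47496378  0.72109749]
top 544.7676208723484 -0.20858511721020082 [ 0.20341645 -0.0229852   1.51700353]
{'t': 0.1, 'q': array([-1.35445608e+00,  5.28367972e-01,  1.43378343e+00,  3.89196683e-05,
        1.18143776e+00, -1.78470265e-01]), 'qd': array([ 0.00059396, -0.00128728, -0.00143004,  0.00038026, -0.00144607,
        0.00082099]), 'tau': array([-1.44608293e-06, -4.43304956e+01, -1.78586143e+01, -3.17546601e-04,
        3.90473622e-03, -7.69663671e-06]), 'tcp_pos': array([ 0.24030697, -0.57624417,  0.23043177]), 'tool_rot': array([ 9.80579738e-01,  1.96118282e-01, -9.08027023e-07, -9.98412516e-04]), 'force': array([-0.41291944, -0.41041603,  1.2669031 ]), 'ft_torque': array([-0.02479156, -0.00355243, -0.02752358]), 'gripper_force': 0.0, 'finger_gap': 0.9974507870338255}
```

View pics/top0.png

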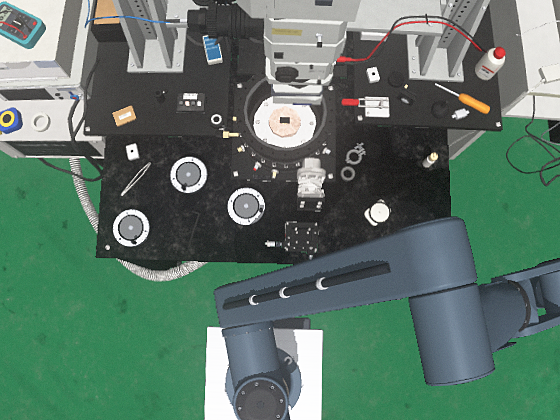

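View pics/side0.png

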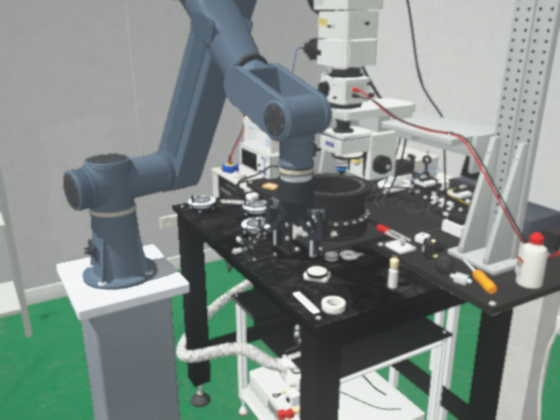

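The top view shows turntables near (130,228), (188,174) and (246,206) and the window near (378,213). The arm hides the area right of the window. I'll zoom in on the turntables.

```bash
python3 - <<'E'
from h import *
import pickle
d=pickle.load(open('top.pkl','rb'));im=d['pixels']
c=cv2.resize(im[140:265,95:275],None,fx=4.4,fy=4.4,interpolation=cv2.INTER_CUBIC);cv2.imwrite('pics/c1.png',c)
for u,v,z in[(130,228,.04),(188,174,.04),(246,206,.04),(378,213,.025),(348,173,.01),(430,158,.09),(302,238,.05),(312,185,.1)]:print(u,v,at(d,u,v,z).round(3))
E
```

```text
130 228 [0.411 0.381 0.04 ]
188 174 [0.568 0.226 0.04 ]
246 206 [0.481 0.06  0.04 ]
378 213 [ 0.474 -0.309  0.025]
348 173 [ 0.591 -0.227  0.01 ]
430 158 [ 0.62  -0.446  0.09 ]
302 238 [ 0.395 -0.096  0.05 ]
312 185 [ 0.532 -0.118  0.1  ]
```

View pics/c1.png

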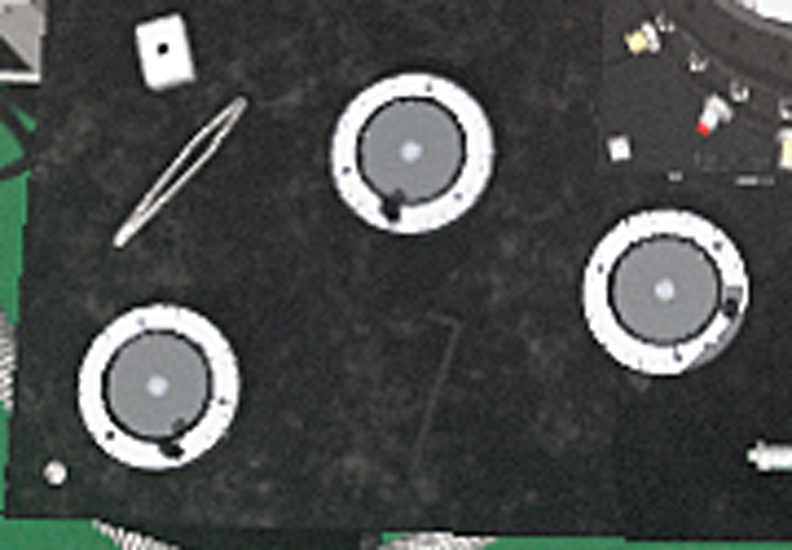

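Turntable centres come out near (0.411,0.381), (0.568,0.226) and (0.481,0.060). The knobs are on the lower rim of T1 and T2 and on the right of T3. I'm moving over to T1 with the jaws closing and the yaw squared to the world.

>>> step_arm(commands=[0.04,-0.0275,0,0,0,8,0.08,-0.055,0,0,0,16,0.12,-0.0825,0,0,0,22.6,0.16,-0.11,0,0,0,22.6,0.2,-0.1375,0,0,0,22.6,0.24,-0.165,0,0,0,22.6,0.28,-0.1925,0,0,0,22.6,0.32,-0.22,0,0,0,22.6,0.346,-0.2625,0,0,0,22.6,0.372,-0.306,0,0,0,22.6], jaw=0, grip_force=20)

```text
t: 1.1
tcp_pos: [0.4665, -0.1502, 0.231]
tool_rot: [1.0, 0.0, -0.0, -0.0]
force: [0.9, -0.1, -0.8]
finger_gap: -0.003
gripper_force: 0.0
```

```bash
python3 - <<'E'
from h import *
d=snap('wrist');print(np.array(d['mount']).round(3),d['fx'],d['s']['tcp_pos'],d['s']['tool_rot'].round(3),d['s']['force'],d['s']['t'])
E
```

```text
[[ 0.    -0.961 -0.278  0.07 ]
 [ 1.     0.    -0.001  0.   ]
 [ 0.001 -0.278  0.961 -0.142]
 [ 0.     0.     0.     1.   ]] 341.10296634050263 [ 0.46645871 -0.15015039  0.23099138] [ 1.  0. -0. -0.] [ 0.93724803 -0.12571071 -0.77123462] 1.1
```

>>> step_arm(commands=[0,-0.048,0,0,0,0,0,-0.096,0,0,0,0,0,-0.144,0,0,0,0,0,-0.192,0,0,0,0,0,-0.24,0,0,0,0,-0.01,-0.288,0,0,0,0,-0.02,-0.336,0,0,0,0,-0.03,-0.384,0,0,0,0,-0.04,-0.432,0,0,0,0,-0.05,-0.475,0,0,0,0])

```text
t: 2.15
tcp_pos: [0.415, 0.3249, 0.2311]
tool_rot: [1.0, 0.001, -0.0, 0.0]
force: [0.4, -0.1, 0.5]
finger_gap: 0.004
gripper_force: 0.0
```

```bash
python3 - <<'E'
from h import *
import pickle
d=snap('wrist','w1.png');pickle.dump(d,open('w1.pkl','wb'));print(d['s']['tcp_pos'],d['s']['force'])
for s in [(.411,.381,.04),(.568,.226,.04),(.481,.06,.04)]:print(proj(d,s))
E
```

```text
[0.41504242 0.32493813 0.2311082 ] [ 0.36412945 -0.08968358  0.50053381]
[224.44953155 188.56709517]
[390.81656863  18.41181274]
[547.63395537 121.00290866]
```

View pics/w1.png

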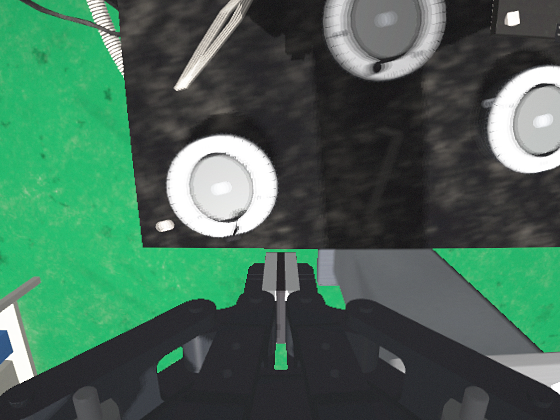

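T1 is centred at (222,186) with its knob at about (236,230). T2 is at (386,18) with its knob at (377,68). I'll fit the centre and knob angle numerically.

```bash
cat >> h.py <<'E'
def center(d,c0,z=.04,zl=.0):
    """refine platter centre: bright ring model r 38..51 at z=.04, dark at 53..58"""
    from scipy.optimize import minimize
    g=cv2.GaussianBlur(cv2.cvtColor(d['pixels'],cv2.COLOR_BGR2GRAY),(3,3),0).astype(float)
    A=np.linspace(0,2*np.pi,72,endpoint=False)
    def val(c,r):
        v=[]
        for a in A:
            p=proj(d,[c[0]+r*np.cos(a),c[1]+r*np.sin(a),z])
            if 0<=p[0]<558 and 0<=p[1]<418: v.append(cv2.getRectSubPix(g.astype(np.float32),(1,1),(float(p[0]),float(p[1])))[0,0])
        return np.mean(v) if len(v)>20 else 0
    f=lambda c:-(val(c,50)if 0 else sum(val(c,r/1000) for r in(40,44,50))-sum(val(c,r/1000) for r in(54,56)) - val(c,.0355))
    r=minimize(f,c0[:2],method='Nelder-Mead',options=dict(initial_simplex=[np.array(c0[:2])+k for k in([0,0],[.004,0],[0,.004])],xatol=2e-4,fatol=.3))
    return r.x,-r.fun
def knob(d,c):
    g=cv2.GaussianBlur(cv2.cvtColor(d['pixels'],cv2.COLOR_BGR2GRAY),(3,3),0).astype(np.float32)
    out=[]
    for a in range(0,360,2):
        s=[]
        for z in np.linspace(.042,.069,8):
            p=proj(d,[c[0]+.044*np.cos(np.radians(a)),c[1]+.044*np.sin(np.radians(a)),z])
            s.append(cv2.getRectSubPix(g,(1,1),(float(p[0]),float(p[1])))[0,0] if 0<=p[0]<559 and 0<=p[1]<419 else 255)
        out.append((float(np.mean(s)),a))
    return sorted(out)[:5]
E
python3 - <<'E'
from h import *
import pickle
for n,C in(('w1',[(.411,.381),(.568,.226)]),('top',[(.411,.381),(.568,.226),(.481,.06)])):
    d=pickle.load(open(n+'.pkl','rb'))
    for c in C:
        x,f=center(d,c);print(n,x.round(4),round(f),[(int(m),a) for m,a in knob(d,x)])
E
```

```text
w1 [0.4126 0.3816] 324 [(72, 194), (93, 196), (134, 192), (148, 198), (176, 190)]
w1 [0.5667 0.233 ] 279 [(46, 170), (51, 172), (54, 168), (69, 174), (70, 166)]
top [0.4126 0.38  ] 400 [(44, 200), (46, 202), (55, 198), (63, 204), (78, 196)]
top [0.5682 0.2261] 391 [(46, 170), (50, 168), (57, 172), (64, 166), (80, 174)]
top [0.4826 0.0607] 378 [(57, 254), (57, 252), (60, 256), (63, 250), (73, 258)]
```

>>> step_arm(commands=[-0.01,0,0.035,0,0,0,-0.02,0,0.075,0,0,0,-0.03,-0.004,0.115,0,0,0,-0.04,-0.008,0.15,0,0,0,-0.048,-0.012,0.172,0,0,0,-0.048,-0.013,0.175,0,0,0,-0.048,-0.014,0.175,0,0,0,-0.048,-0.015,0.175,0,0,0,-0.048,-0.016,0.175,0,0,0,-0.048,-0.017,0.175,0,0,0])

```text
t: 3.2
tcp_pos: [0.3689, 0.3404, 0.0575]
tool_rot: [1.0, 0.0, 0.001, -0.001]
force: [-0.2, -0.9, -0.3]
finger_gap: -0.002
gripper_force: 0.0
```

```bash
python3 - <<'E'
from h import *
s=manip.sense();print(s['tcp_pos'],s['force'])
d=snap('wrist','w2.png')
print(proj(d,(.4125,.381,.04)),proj(d,(.3705,.368,.056)))
E
```

```text
[0.36889206 0.34035034 0.05748495] [-0.24138934 -0.88383776 -0.26893147]
[194.60154855 170.53095645] [220.3997065  266.29727612]
```

View pics/w2.png

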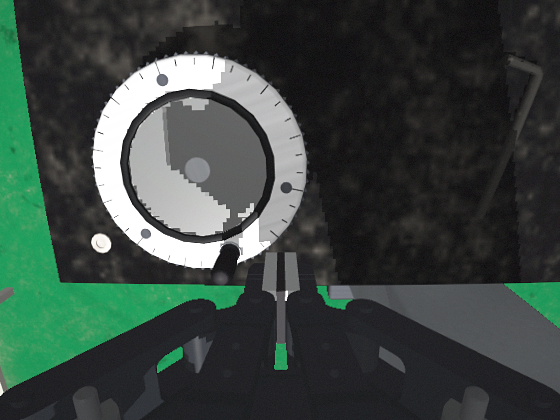

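T1's centre is at (198,170), with the knob running from about (232,242) to (222,280). The closed fingertips span 265–297 and the wider finger bodies start at 247. I'll advance 9 mm slowly.

>>> step_arm(commands=[0,-0.0015,0,0,0,0,0,-0.003,0,0,0,0,0,-0.004,0,0,0,0,0,-0.005,0,0,0,0,0,-0.006,0,0,0,0,0,-0.007,0,0,0,0,0,-0.008,0,0,0,0,0,-0.009,0,0,0,0,0,-0.009,0,0,0,0,0,-0.009,0,0,0,0])

```text
t: 4.25
tcp_pos: [0.3678, 0.349, 0.0563]
tool_rot: [1.0, 0.0, -0.0, 0.0]
force: [-0.0, -0.1, -0.4]
finger_gap: -0.002
gripper_force: 0.0
```

```bash
cat >> h.py <<'E'
def kpix(d,c):
    k=knob(d,c); return [(int(m),a) for m,a in k]
E
python3 - <<'E'
from h import *
d=snap('wrist','w3.png');s=d['s'];print(s['tcp_pos'],s['force'],s['ft_torque'])
x,f=center(d,(.4125,.381));print(x,f,kpix(d,x))
E
```

```text
[0.36781053 0.34895966 0.05631255] [-0.0230418  -0.12951834 -0.43380267] [-0.00443067  0.00461078 -0.00893827]
[0.41344165 0.37968867] 536.1961669921875 [(34, 198), (36, 196), (37, 188), (42, 194), (44, 190)]
```

>>> step_arm(commands=[0,-0.001,0,0,0,0,0,-0.002,0,0,0,0,0,-0.003,0,0,0,0,0,-0.004,0,0,0,0,0,-0.005,0,0,0,0,0,-0.006,0,0,0,0,0,-0.006,0,0,0,0,0,-0.006,0,0,0,0,0,-0.006,0,0,0,0,0,-0.006,0,0,0,0])

```text
t: 5.3
tcp_pos: [0.3678, 0.3549, 0.0563]
tool_rot: [1.0, 0.0, -0.0, 0.0]
force: [-0.5, 0.7, 0.1]
finger_gap: 0.002
gripper_force: 0.0
```

```bash
python3 - <<'E'
from h import *
d=snap('wrist','w4.png');s=d['s'];print(s['tcp_pos'],s['force'],s['ft_torque'])
x,f=center(d,(.4125,.381));print(x,f,kpix(d,x))
a=[cv2.imread('pics/w%d.png'%i)[40:330,90:340] for i in(2,3,4)]
cv2.imwrite('pics/m1.png',np.hstack(a))
E
```

```text
[0.36781051 0.3549246  0.05630795] [-0.52576495  0.66333831  0.121385  ] [ 0.05269752 -0.00205396 -0.02492452]
[0.41345027 0.37963272] 531.8522338867188 [(37, 186), (39, 178), (43, 184), (46, 180), (48, 182)]
```

View pics/m1.png

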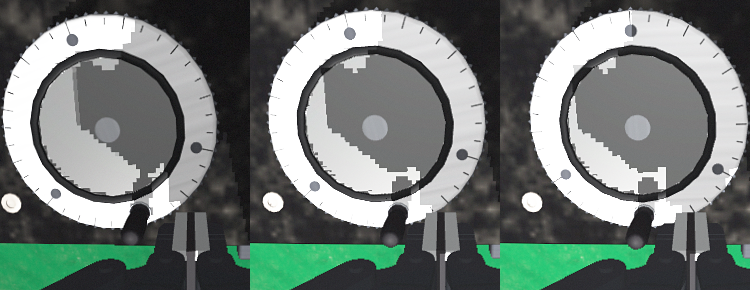

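Screw-hole bearings show T1's platter turned clockwise by about 7° and then 11°, with under 1 N. I'll give it an accelerating push and lift off, then watch whether it runs on.

>>> step_arm(commands=[0,-0.002,0,0,0,0,0,-0.005,0,0,0,0,0.001,-0.009,0,0,0,0,0.002,-0.0145,0,0,0,0,0.003,-0.0205,0,0,0,0,0.003,-0.0205,-0.04,0,0,0,0.003,-0.0205,-0.08,0,0,0,0.003,-0.0205,-0.08,0,0,0,0.003,-0.0205,-0.08,0,0,0,0.003,-0.0205,-0.08,0,0,0])

```text
t: 6.35
tcp_pos: [0.3701, 0.3752, 0.1356]
tool_rot: [1.0, 0.0, -0.001, 0.0]
force: [0.5, 0.6, -0.4]
finger_gap: -0.001
gripper_force: 0.0
```

```bash
cat > k.py <<'E'
from h import *
import sys
cx,cy=float(sys.argv[1]),float(sys.argv[2]);n=int(sys.argv[3])
for i in range(n):
    d=snap('wrist','k_%s.png'%(sys.argv[4]+str(i)) if len(sys.argv)>4 else None);s=d['s']
    if i==0: x,f=center(d,(cx,cy));print(s['tcp_pos'].round(4),s['force'].round(1),x.round(4),int(f))
    print(round(s['t'],2),kpix(d,x)[:4])
E
python3 k.py .4130 .380 5 a
```

```text
[0.3701 0.3752 0.1356] [ 0.5  0.6 -0.4] [0.413  0.3796] 543
6.35 [(40, 124), (50, 132), (50, 126), (57, 128)]
6.4 [(45, 122), (50, 120), (54, 124), (56, 130)]
6.45 [(39, 118), (49, 120), (53, 126), (56, 122)]
6.5 [(43, 116), (47, 124), (52, 118), (58, 114)]
6.55 [(39, 112), (45, 114), (55, 116), (57, 122)]
```

T1 runs on: its knob moved from 124° to 112° in 0.2 s, half a second after release. On to T2.

>>> step_arm(commands=[0.025,0.03,0,0,0,0,0.055,0.063,0,0,0,0,0.085,0.096,0,0,0,0,0.115,0.13,0,0,0,0,0.14,0.156,0,0,0,0,0.153,0.17,0,0,0,0,0.153,0.17,0.01,0,0,0,0.153,0.17,0.01,0,0,0,0.153,0.17,0.01,0,0,0,0.153,0.17,0.01,0,0,0])

```text
t: 7.6
tcp_pos: [0.5224, 0.2068, 0.1261]
tool_rot: [1.0, 0.001, -0.001, 0.0]
force: [0.1, -0.9, 0.9]
finger_gap: 0.002
gripper_force: 0.0
```

```bash
python3 k.py .568 .2265 1 b
```

```text
[0.5224 0.2068 0.1261] [ 0.1 -0.9  0.9] [0.5691 0.226 ] 390
7.6 [(18, 172), (18, 164), (20, 170), (21, 166)]
```

>>> step_arm(commands=[0,0,0.03,0,0,0,0,0,0.055,0,0,0,0,0,0.069,0,0,0,0,-0.003,0.07,0,0,0,0,-0.005,0.07,0,0,0,0,-0.007,0.07,0,0,0,0,-0.008,0.07,0,0,0,0,-0.009,0.07,0,0,0,0,-0.01,0.07,0,0,0,0,-0.011,0.07,0,0,0])

```text
t: 8.65
tcp_pos: [0.524, 0.2166, 0.0566]
tool_rot: [1.0, 0.0, 0.0, -0.0]
force: [-0.3, 0.1, 0.6]
finger_gap: 0.005
gripper_force: 0.0
```

>>> step_arm(commands=[0,-0.001,0,0,0,0,0,-0.002,0,0,0,0,0,-0.003,0,0,0,0,0,-0.004,0,0,0,0,0,-0.004,0,0,0,0,0,-0.004,0,0,0,0,0,-0.004,0,0,0,0,0,-0.004,0,0,0,0,0,-0.004,0,0,0,0,0,-0.004,0,0,0,0])

```text
t: 9.65
tcp_pos: [0.5242, 0.2205, 0.0564]
tool_rot: [1.0, 0.0, 0.0, -0.0]
force: [0.9, -2.8, 1.3]
finger_gap: 0.0
gripper_force: 1.9
```

```bash
cat > ang.py <<'E'
# rotation of platter between two wrist pictures: unwrap annulus r 39..50 in world, correlate
from h import *
def unw(d,c):
    A=np.radians(np.arange(0,360,.5));Rr=np.linspace(.0385,.051,26)
    mx=np.zeros((26,720),np.float32);my=mx.copy()
    for i,r in enumerate(Rr):
        for j,a in enumerate(A): mx[i,j],my[i,j]=proj(d,[c[0]+r*np.cos(a),c[1]+r*np.sin(a),.04])
    return cv2.remap(d['pixels'],mx,my,cv2.INTER_LINEAR)
E
python3 - <<'E'
from h import *
from ang import unw
import pickle
d=snap('wrist','t2b.png');s=d['s'];print(s['tcp_pos'],s['force'],s['ft_torque']);pickle.dump(d,open('t2b.pkl','wb'))
x,f=center(d,(.569,.226));print(x,f,kpix(d,x))
cv2.imwrite('pics/u.png',unw(d,x))
E
```

```text
[0.52415315 0.22045518 0.05639536] [ 0.91243132 -2.83560315  1.30062309] [-0.52460755 -0.27327151 -0.06113646]
[0.56912407 0.22578745] 504.23248291015625 [(37, 160), (38, 166), (39, 162), (39, 164), (40, 168)]
```

T2 resists with 2.8 N, so I'm letting off at once, lifting, and checking the knob angle.

>>> step_arm(commands=[0,0.005,0,0,0,0,0,0.01,0,0,0,0,0,0.01,-0.035,0,0,0,0,0.01,-0.07,0,0,0,0,0.01,-0.07,0,0,0,0,0.01,-0.07,0,0,0,0,0.01,-0.07,0,0,0,0,0.01,-0.07,0,0,0,0,0.01,-0.07,0,0,0,0,0.01,-0.07,0,0,0])

```text
t: 10.7
tcp_pos: [0.5234, 0.2105, 0.1255]
tool_rot: [1.0, 0.0, -0.001, 0.0]
force: [-0.2, -0.3, -1.0]
finger_gap: -0.0
gripper_force: 0.0
```

```bash
python3 k.py .569 .226 1 c; python3 - <<'E'
from h import *
a=cv2.imread('pics/k_b0.png');b=cv2.imread('pics/k_c0.png');c=cv2.imread('pics/t2b.png')
cv2.imwrite('pics/m2.png',np.hstack([i[50:350,100:360] for i in(a,c,b)]))
E
```

```text
[0.5234 0.2105 0.1255] [-0.2 -0.3 -1. ] [0.5689 0.2261] 386
10.7 [(19, 172), (19, 164), (20, 170), (21, 166)]
```

View pics/m2.png

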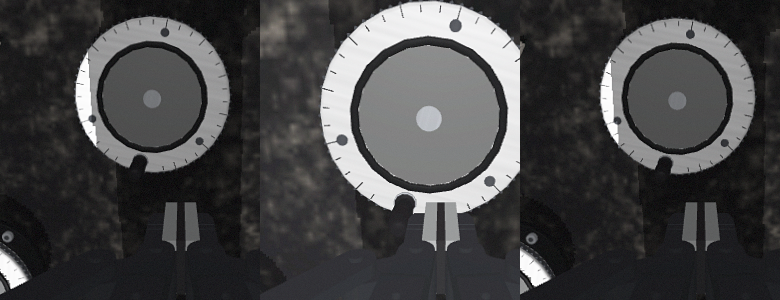

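T2's hole bearing went 11° → 15.6° → 11°, so it sprang back and is the stuck one. Now T3.

>>> step_arm(commands=[-0.012,0.03,0,0,0,0,-0.03,0.07,0,0,0,0,-0.046,0.112,0,0,0,0,-0.062,0.154,0,0,0,0,-0.073,0.182,0,0,0,0,-0.078,0.194,0,0,0,0,-0.078,0.194,0,0,0,0,-0.078,0.194,0,0,0,0,-0.078,0.194,0,0,0,0,-0.078,0.194,0,0,0,0])

```text
t: 11.75
tcp_pos: [0.4464, 0.0175, 0.1263]
tool_rot: [1.0, 0.001, 0.0, -0.0]
force: [0.8, -0.6, 0.3]
finger_gap: -0.003
gripper_force: 0.0
```

```bash
python3 k.py .4826 .0607 1 d
```

```text
[0.4464 0.0175 0.1263] [ 0.8 -0.6  0.3] [0.4828 0.0608] 490
11.75 [(21, 258), (22, 256), (25, 254), (33, 252)]
```

View pics/k_d0.png

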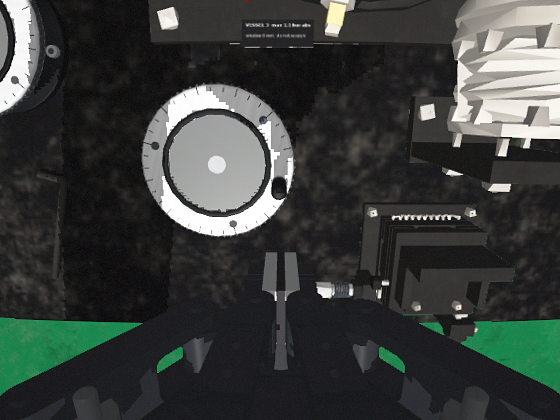

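T3's knob is at pixel (280,187), with the micrometer clear at (335,291). I'll descend and approach along +x.

>>> step_arm(commands=[0,0,0.03,0,0,0,0,0,0.055,0,0,0,0,0,0.069,0,0,0,0.003,0,0.07,0,0,0,0.005,0,0.07,0,0,0,0.006,0,0.07,0,0,0,0.007,0,0.07,0,0,0,0.008,0,0.07,0,0,0,0.009,0,0.07,0,0,0,0.01,0,0.07,0,0,0])

```text
t: 12.8
tcp_pos: [0.4548, 0.0166, 0.0565]
tool_rot: [1.0, 0.0, -0.001, -0.0]
force: [-3.1, -1.5, 2.2]
finger_gap: -0.001
gripper_force: 1.6
```

>>> step_arm(commands=[0.001,0,0,0,0,0,0.002,0,0,0,0,0,0.003,0,0,0,0,0,0.004,0,0,0,0,0,0.004,0,0,0,0,0,0.004,0,0,0,0,0,0.004,0,0,0,0,0,0.004,0,0,0,0,0,0.004,0,0,0,0,0,0.004,0,0,0,0,0])

```text
t: 13.8
tcp_pos: [0.4602, 0.0166, 0.0563]
tool_rot: [1.0, 0.0, 0.0, -0.0]
force: [-1.4, -0.1, -0.5]
finger_gap: 0.004
gripper_force: 0.7
```

```bash
python3 k.py .4828 .0608 1 e; python3 -c "
from h import *
print(manip.sense()['ft_torque'])"
```

```text
[0.4602 0.0166 0.0563] [-1.4 -0.1 -0.5] [0.4831 0.0606] 462
13.8 [(32, 266), (32, 264), (34, 262), (35, 260)]
[-0.0020215   0.25430176  0.00181199]
```

T3 turned from 256° to 263° against about 3 N and is holding. I'll let off and raise.

>>> step_arm(commands=[-0.005,0,0,0,0,0,-0.01,0,0,0,0,0,-0.01,0,-0.035,0,0,0,-0.01,0,-0.08,0,0,0,-0.01,0,-0.125,0,0,0,-0.01,0,-0.165,0,0,0,-0.005,0.01,-0.175,0,0,0,0,0.03,-0.175,0,0,0,0,0.06,-0.175,0,0,0,0,0.1,-0.175,0,0,0], jaw=100)

```text
t: 14.85
tcp_pos: [0.4598, -0.0834, 0.2317]
tool_rot: [1.0, 0.001, 0.001, 0.0]
force: [0.8, -0.4, 0.2]
finger_gap: 0.999
gripper_force: 0.0
```

```bash
python3 k.py .483 .0606 1 f
```

```text
[ 0.4598 -0.0834  0.2317] [ 0.8 -0.4  0.2] [0.4824 0.0537] 329
14.85 [(58, 264), (60, 262), (76, 266), (87, 80)]
```

>>> step_arm(commands=[0,0.04,0,0,0,0,0,0.085,0,0,0,0,0,0.13,0,0,0,0,0,0.17,0,0,0,0,0,0.2,0,0,0,0,0,0.225,-0.02,0,0,0,0,0.225,-0.02,0,0,0,0,0.225,-0.02,0,0,0,0,0.225,-0.02,0,0,0,0,0.225,-0.02,0,0,0])

```text
t: 15.9
tcp_pos: [0.4596, -0.3066, 0.2506]
tool_rot: [1.0, 0.001, -0.001, -0.001]
force: [0.6, 0.8, 0.3]
finger_gap: 1.002
gripper_force: 0.0
```

```bash
python3 - <<'E'
from h import *
import pickle
d=snap('wrist','win.png');pickle.dump(d,open('win.pkl','wb'));print(d['s']['tcp_pos'],proj(d,(.474,-.309,.025)))
d=snap('top','top1.png');pickle.dump(d,open('top1.pkl','wb'))
for c in[(.4128,.3796),(.4828,.0608)]:
  x,f=center(d,c);print(x,kpix(d,x))
E
```

```text
[ 0.45961965 -0.3066355   0.2506096 ] [283.03347922 164.79111414]
[0.41280891 0.37990377] [(50, 70), (54, 68), (56, 72), (65, 66), (76, 74)]
[0.48713984 0.05899922] [(74, 34), (74, 32), (76, 36), (78, 30), (80, 38)]
```

View pics/win.png

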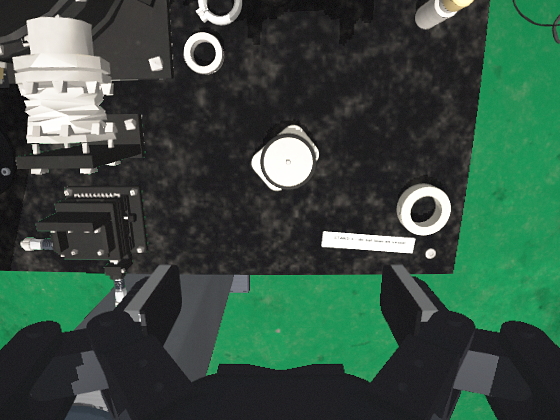

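The window's face is centred near (288,162) on a pad turned by about 45°. Its long axis runs from upper right to lower left in the picture. T3 stayed at 263°, so it is the dry one. I'll measure the window.

```bash
cat > win.py <<'E'
from h import *
def winc(d,u,v,z=.025):
    g=cv2.cvtColor(d['pixels'],cv2.COLOR_BGR2GRAY);b=(g>150).astype(np.uint8)
    n,l,st,ce=cv2.connectedComponentsWithStats(b,connectivity=4)
    # component nearest the seed
    ys,xs=np.nonzero((b>0)&(st[l,4]>60));i=np.argmin((xs-u)**2+(ys-v)**2);k=l[ys[i],xs[i]]
    m=(l==k).astype(np.uint8);c=max(cv2.findContours(m,0,1)[0],key=len);e=cv2.minEnclosingCircle(c);el=cv2.fitEllipse(c)
    return el,st[k,4],at(d,*el[0],z)
E
python3 - <<'E'
from win import *
import pickle
print(winc(pickle.load(open('win.pkl','rb')),288,162))
print(winc(pickle.load(open('top1.pkl','rb')),378,213))
E
```

```text
(((287.770263671875, 161.40867614746094), (48.012874603271484, 48.56203842163086), 11.795022010803223), np.int32(1898), array([ 0.47768474, -0.31410046,  0.025     ]))
(((416.6440734863281, 250.06817626953125), (7.245462417602539, 43.7557258605957), 94.93704223632812), np.int32(252), array([ 0.37098471, -0.41864707,  0.025     ]))
```

>>> step_arm(commands=[0.005,0.002,0.03,0,0,8.5,0.01,0.004,0.06,0,0,17,0.015,0.006,0.09,0,0,25.5,0.018,0.0075,0.12,0,0,34,0.018,0.0075,0.14,0,0,42.5,0.018,0.0075,0.15,0,0,51,0.018,0.0075,0.15,0,0,51,0.018,0.0075,0.15,0,0,51,0.018,0.0075,0.15,0,0,51,0.018,0.0075,0.15,0,0,51])

```text
t: 17.0
tcp_pos: [0.4786, -0.3163, 0.1023]
tool_rot: [0.903, -0.43, 0.001, 0.0]
force: [-0.6, 0.1, -0.7]
finger_gap: 0.996
gripper_force: 0.0
```

```bash
python3 - <<'E'
from win import *
d=snap('wrist','win2.png');s=d['s'];p=proj(d,(.4777,-.3141,.025));print(s['tcp_pos'],s['tool_rot'],p)
el,n,X=winc(d,*p);print(el,n,X)
dl=X-s['tcp_pos'];print('tool shift',Ro.from_quat(s['tool_rot']).inv().apply(dl))
E
```

```text
[ 0.47856268 -0.31631893  0.10230202] [ 9.02972264e-01 -4.29697769e-01  9.06367174e-04  3.09798930e-04] [279.30475287 223.03513423]
((280.12518310546875, 221.2476348876953), (72.79328918457031, 76.37980651855469), 90.46784210205078) 4455 [ 0.47807135 -0.31543883  0.025     ]
tool shift [-0.00113996 -0.00015685  0.07730002]
```

View pics/win2.png

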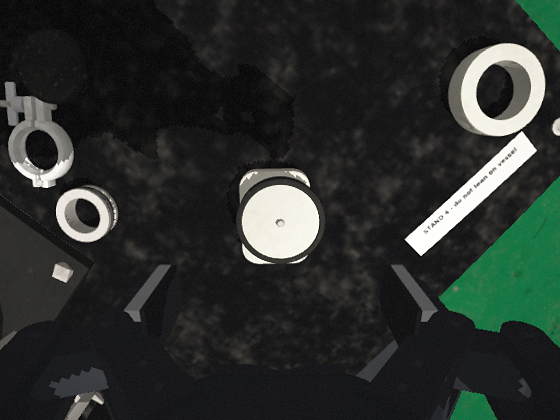

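The window's long pad axis now lies crosswise to the closing line, with the face centred at (280,221). Before descending I'll check numerically where the fingertips sit relative to the TCP.

```bash
python3 - <<'E'
from h import *
d=snap('wrist');M=np.linalg.inv(np.array(d['mount']));d['R'],d['t']=M[:3,:3],M[:3,3]
print('shut',[proj(d,(x,y,0)).round() for x in(.011,-.011) for y in(-.007,.007)])
print('open z-13',[proj(d,(.011,y,-.013)).round() for y in(-.0425,.0425,-.05)],'z0',[proj(d,(.011,y,0)).round() for y in(-.0425,.0425)])
E
```

```text
shut [array([265., 249.]), array([296., 249.]), array([265., 292.]), array([295., 292.])]
open z-13 [array([178., 261.]), array([383., 261.]), array([160., 261.])] z0 [array([186., 249.]), array([374., 249.])]
```

>>> step_arm(commands=[-0.001,0,0.02,0,0,0,-0.001,0,0.04,0,0,0,-0.001,0,0.06,0,0,0,-0.001,0,0.075,0,0,0,-0.001,0,0.085,0,0,0,-0.001,0,0.09,0,0,0,-0.001,0,0.09,0,0,0,-0.001,0,0.09,0,0,0,-0.001,0,0.09,0,0,0,-0.001,0,0.09,0,0,0])

```text
t: 18.1
tcp_pos: [0.4778, -0.3156, 0.012]
tool_rot: [0.903, -0.43, 0.001, 0.0]
force: [-1.6, 1.2, 0.4]
finger_gap: 0.998
gripper_force: 0.0
```

>>> step_arm(commands=[0,0,0.0025,0,0,0,0,0,0.0025,0,0,0,0,0,0.0025,0,0,0,0,0,0.0025,0,0,0,0,0,0.0025,0,0,0,0,0,0.0025,0,0,0,0,0,0.0025,0,0,0,0,0,0.0025,0,0,0,0,0,0.0025,0,0,0,0,0,0.0025,0,0,0], jaw=0, grip_force=25)

```text
t: 19.1
tcp_pos: [0.4774, -0.3152, 0.0091]
tool_rot: [0.903, -0.43, -0.0, -0.0]
force: [-0.4, 0.8, 5.5]
finger_gap: 0.705
gripper_force: 26.9
```

Grip is good at about 60 mm. Lifting, then carrying.

>>> step_arm(commands=[0,0,-0.008,0,0,0,0,0,-0.03,0,0,0,0,0,-0.065,0,0,0,0,0,-0.105,0,0,0,0,0,-0.15,0,0,-8,-0.033,-0.0228,-0.18,0,0,-16,-0.066,-0.0456,-0.2,0,0,-24,-0.099,-0.0684,-0.2,0,0,-32,-0.132,-0.0912,-0.2,0,0,-40,-0.165,-0.114,-0.2,0,0,-48])

```text
t: 20.1
tcp_pos: [0.4617, -0.1138, 0.2092]
tool_rot: [1.0, -0.023, 0.0, 0.0]
force: [0.3, -0.1, -1.2]
finger_gap: 0.697
gripper_force: 27.4
```

>>> step_arm(commands=[-0.004,-0.045,0,0,0,-7,-0.011,-0.094,0,0,0,-14,-0.018,-0.143,0,0,0,-21,-0.025,-0.192,0,0,0,-28,-0.032,-0.241,0,0,0,-35,-0.04,-0.29,0,0,0,-43,-0.048,-0.339,0,0,0,-43,-0.056,-0.388,0,0,0,-43,-0.064,-0.435,0,0,0,-43,-0.07,-0.465,0,0,0,-43])

```text
t: 21.1
tcp_pos: [0.4156, 0.3559, 0.2089]
tool_rot: [0.939, 0.343, 0.001, -0.0]
force: [0.1, 0.8, -1.3]
finger_gap: 0.699
gripper_force: 27.4
```

```bash
python3 - <<'E'
from h import *
import pickle
g=[]
for i in range(2):
    d=snap('wrist','s%d.png'%i);s=d['s'];x,f=center(d,(.413,.3797));print(s['t'],s['tcp_pos'],x,int(f),kpix(d,x),s['finger_gap'])
    g.append(d['pixels'].astype(int))
d=snap('top','top2.png');x,f=center(d,(.413,.3797));print('top',x,f,kpix(d,x))
print('yaw',Ro.from_quat(s['tool_rot']).as_matrix()[:,0],'shift',Ro.from_quat(s['tool_rot']).inv().apply(np.array([.4129,.3797,.12])-s['tcp_pos']))
E
```

```text
21.1 [0.41559124 0.35592561 0.20890224] [0.41254984 0.38391596] 394 [(26, 214), (27, 216), (27, 250), (27, 252), (27, 218)] 0.6986122600905351
21.15 [0.41540031 0.35935303 0.20902976] [0.41295187 0.3790974 ] 446 [(19, 66), (26, 68), (27, 198), (27, 200), (27, 260)] 0.7000248575098093
top [0.41261571 0.37960728] 238.7420654296875 [(56, 60), (56, 58), (56, 42), (57, 44), (57, 56)]
yaw [0.76338816 0.64592558 0.00432051] shift [ 0.01084927 -0.01689867  0.08912506]
```

```bash
cat > sh.py <<'E'
from h import *
import sys
s=manip.sense();T=np.array([float(v) for v in sys.argv[1:4]])
print(s['t'],s['tcp_pos'].round(4),s['force'].round(2),s['finger_gap'].round(3),'shift',Ro.from_quat(s['tool_rot']).inv().apply(T-s['tcp_pos']).round(4),'yaw',np.degrees(np.arctan2(*Ro.from_quat(s['tool_rot']).as_matrix()[[1,0],0])).round(2))
E
python3 sh.py .413 .3796 .055
```

```text
Traceback (most recent call last):
  File "sh.py", line 4, in <module>
    print(s['t'],s['tcp_pos'].round(4),s['force'].round(2),s['finger_gap'].round(3),'shift',Ro.from_quat(s['tool_rot']).inv().apply(T-s['tcp_pos']).round(4),'yaw',np.degrees(np.arctan2(*Ro.from_quat(s['tool_rot']).as_matrix()[[1,0],0])).round(2))
                                                           ^^^^^^^^^^^^^^^^^^^^^
AttributeError: 'float' object has no attribute 'round'
```

```bash
sed -i "s/s\['finger_gap'\].round(3)/s['finger_gap']/" sh.py; python3 sh.py .413 .3796 .055
```

```text
21.25 [0.4156 0.3543 0.2086] [-0.97 -0.08 -0.71] 0.7029090766324115 shift [ 0.0144 -0.0211  0.1536] yaw 40.24
```

>>> step_arm(commands=[0.003,-0.005,0.02,0,0,0,0.007,-0.011,0.05,0,0,0,0.011,-0.017,0.085,0,0,0,0.0144,-0.0211,0.12,0,0,0,0.0144,-0.0211,0.142,0,0,0,0.0144,-0.0211,0.1536,0,0,0,0.0144,-0.0211,0.1536,0,0,0,0.0144,-0.0211,0.1536,0,0,0,0.0144,-0.0211,0.1536,0,0,0,0.0144,-0.0211,0.1536,0,0,0])

```text
t: 22.25
tcp_pos: [0.4147, 0.3785, 0.0566]
tool_rot: [0.94, 0.342, 0.001, -0.0]
force: [-0.3, -0.6, -1.3]
finger_gap: 0.7
gripper_force: 27.4
```

```bash
python3 sh.py .413 .3796 .040; python3 - <<'E'
from win import *
d=snap('wrist','seat0.png');s=d['s'];R=Ro.from_quat(s['tool_rot'])
# window held: top face plane = TCP z + (0.025-0.0091)
zt=s['tcp_pos'][2]+.0159
p=proj(d,(s['tcp_pos'][0],s['tcp_pos'][1],zt));el,n,X=winc(d,*p,zt);print('window',p,el,n,X,'tool off',R.inv().apply(X-s['tcp_pos']))
x,f=center(d,(.413,.3796));print('platter',x,f,kpix(d,x))
E
```

```text
22.25 [0.4147 0.3785 0.0566] [-0.28 -0.59 -1.27] 0.7000348757368406 shift [-0.0006 -0.0019  0.0166] yaw 40.01
window [279.93309188 288.01742013] ((280.5086669921875, 284.27093505859375), (111.24850463867188, 124.26422882080078), 90.32381439208984) 10966 [0.41617402 0.37945179 0.07249577] tool off [ 0.00177634  0.00024501 -0.01589519]
platter [0.41362601 0.38003739] 276.0507507324219 [(21, 66), (21, 68), (24, 166), (24, 164), (25, 70)]
```

>>> step_arm(commands=[-0.001,-0.0019,0.002,0,0,0,-0.001,-0.0019,0.005,0,0,0,-0.001,-0.0019,0.008,0,0,0,-0.001,-0.0019,0.011,0,0,0,-0.001,-0.0019,0.013,0,0,0,-0.001,-0.0019,0.0145,0,0,0,-0.001,-0.0019,0.0155,0,0,0,-0.001,-0.0019,0.0163,0,0,0,-0.001,-0.0019,0.0165,0,0,0,-0.001,-0.0019,0.0165,0,0,0])

```text
t: 23.3
tcp_pos: [0.4119, 0.379, 0.0388]
tool_rot: [0.94, 0.342, 0.0, -0.0]
force: [-0.1, 0.3, -1.1]
finger_gap: 0.698
gripper_force: 27.4
```

```bash
python3 sh.py .413 .3796 .0375
```

```text
23.3 [0.4119 0.379  0.0388] [-0.13  0.29 -1.08] 0.6984872114724842 shift [0.0012 0.0002 0.0013] yaw 40.02
```

No contact force and already below the lip top. Easing the last millimetre or so down.

>>> step_arm(commands=[0.0003,0,0.0003,0,0,0,0.0005,0,0.0006,0,0,0,0.0005,0,0.0009,0,0,0,0.0005,0,0.0012,0,0,0,0.0005,0,0.0014,0,0,0,0.0005,0,0.0014,0,0,0,0.0005,0,0.0014,0,0,0,0.0005,0,0.0014,0,0,0,0.0005,0,0.0014,0,0,0,0.0005,0,0.0014,0,0,0])

```text
t: 24.3
tcp_pos: [0.4123, 0.3794, 0.0377]
tool_rot: [0.94, 0.342, 0.0, -0.0]
force: [-1.0, -1.0, 5.2]
finger_gap: 0.7
gripper_force: 30.6
```

```bash
python3 sh.py .413 .3796 .0375
```

```text
24.3 [0.4123 0.3794 0.0377] [-1.03 -1.01  5.21] 0.7000781281421276 shift [0.0007 0.0003 0.0002] yaw 40.02
```

5 N of support means the floor is reached. Opening slightly, then rising.

>>> step_arm(commands=[0,0,0,0,0,0,0,0,0,0,0,0,0,0,0,0,0,0,0,0,0,0,0,0,0,0,-0.005,0,0,0,0,0,-0.015,0,0,0,0,0,-0.03,0,0,0,0,0,-0.06,0,0,0,0,0,-0.09,0,0,0,0,0,-0.11,0,0,0], jaw=85)

```text
t: 25.3
tcp_pos: [0.4129, 0.3798, 0.1502]
tool_rot: [0.94, 0.342, 0.002, -0.0]
force: [-0.4, 0.4, -0.1]
finger_gap: 0.851
gripper_force: 0.0
```

```bash
python3 sh.py .413 .3796 .0375; python3 - <<'E'
from win import *
d=snap('wrist','seat1.png');s=d['s']
p=proj(d,(.413,.3796,.053));el,n,X=winc(d,*p,.053);print('window',p,el,n,X)
x,f=center(d,(.413,.3796));print('platter',x,f,kpix(d,x))
# lip ring visibility: mean grey by radius at z of lip top, and face diameter
g=cv2.cvtColor(d['pixels'],cv2.COLOR_BGR2GRAY).astype(np.float32)
for a in range(0,360,45):
    r=np.radians(a);print(a,[int(cv2.getRectSubPix(g,(1,1),tuple(map(float,proj(d,(x[0]+q/1000*np.cos(r),x[1]+q/1000*np.sin(r),.053)))))[0,0]) for q in range(20,40,1)])
c=-d['R'].T@d['t'];print('cam',c,'face diam mm',np.array(el[1])*(c[2]-.053)/d['fx']/.961*1000)
E
```

```text
25.3 [0.4129 0.3798 0.1502] [-0.44  0.39 -0.07] 0.8510708153423386 shift [-5.000e-04  1.000e-04  1.127e-01] yaw 40.03
window [280.53095634 211.81764361] ((280.21624755859375, 213.34548950195312), (69.42353057861328, 71.35498046875), 88.79376983642578) 3988 [0.41195874 0.37902636 0.053     ]
platter [0.4124025  0.37948277] 572.8446044921875 [(21, 66), (29, 64), (30, 68), (43, 70), (56, 72)]
0 [248, 247, 247, 247, 249, 244, 105, 58, 59, 49, 39, 77, 83, 81, 59, 52, 38, 62, 229, 254]
45 [250, 250, 250, 250, 251, 232, 87, 62, 60, 46, 27, 62, 83, 93, 135, 66, 44, 40, 91, 229]
90 [252, 252, 252, 252, 252, 254, 112, 61, 61, 57, 80, 177, 178, 156, 35, 46, 49, 157, 255, 254]
135 [253, 253, 253, 253, 253, 254, 240, 103, 66, 69, 64, 52, 34, 60, 74, 232, 255, 254, 254, 254]
180 [253, 253, 253, 253, 253, 253, 254, 245, 125, 64, 64, 56, 96, 231, 254, 254, 254, 254, 254, 254]
225 [252, 252, 252, 252, 252, 252, 252, 240, 188, 71, 56, 102, 217, 253, 254, 254, 253, 254, 254, 253]
270 [249, 248, 248, 249, 250, 250, 251, 216, 84, 58, 62, 54, 37, 165, 246, 253, 253, 252, 252, 253]
315 [248, 248, 248, 248, 248, 249, 210, 58, 58, 56, 55, 69, 24, 39, 38, 79, 200, 246, 252, 251]
cam [0.4665753  0.42441089 0.29268113] face diam mm [50.76117273 52.17341237]
```

Window and platter centres agree to 0.6 mm. To check it's flat, I'll fit the face outline's tilt subpixel, using the picture on the pad as a reference.

```bash
cat > tilt.py <<'E'
from h import *
from scipy.optimize import least_squares
def load(f,tcp,q,d0):
    d=dict(d0);d['pixels']=cv2.imread('pics/'+f);T=np.eye(4);T[:3,:3]=Ro.from_quat(q).as_matrix();T[:3,3]=tcp
    C=T@np.array(d0['mount']);d['R']=C[:3,:3].T;d['t']=-d['R']@C[:3,3];return d
def edge(d,c,z,r0=.0255):
    g=cv2.cvtColor(d['pixels'],cv2.COLOR_BGR2GRAY).astype(np.float32);P=[]
    for a in np.radians(np.arange(0,360,3)):
        rr=np.arange(r0-.006,r0+.006,.0002)
        q=np.array([proj(d,(c[0]+r*np.cos(a),c[1]+r*np.sin(a),z)) for r in rr],np.float32)
        v=cv2.remap(g,q[:,:1],q[:,1:],cv2.INTER_LINEAR)[:,0]
        h=(v[:8].mean()+v.min())/2;i=np.argmax(v<h)
        if i>3: P.append(q[i])
    return np.array(P)
def fit(d,P,c,z,r=None):
    A=np.radians(np.arange(0,360,3))
    def res(p):
        # p: cx,cy,r|z,tx,ty: back-project pixels to the tilted plane, radius error
        R_=r if r else p[2]; zz=p[2] if r else z
        n=np.array([-p[3],-p[4],1]);o=np.array([p[0],p[1],zz]);e=[]
        for u in P:
            C,D=ray(d,*u);X=C+D*(n@(o-C))/(n@D);e.append((np.linalg.norm(X-o)-R_)*1e3)
        return e
    s=least_squares(res,[c[0],c[1],z if r else .0255,0,0],loss='soft_l1',f_scale=.2,x_scale=[.01,.01,.01,.1,.1])
    return s.x, np.std(s.fun)
E
python3 - <<'E'
from tilt import *
d0=snap('wrist','seat2.png');s=d0['s']
for d,c,z in((load('win2.png',[.47856,-.31632,.1023],[.90297,-.4297,.0009,.0003],d0),(.4781,-.3154),.025),(d0,(.4122,.3793),.053),(load('seat1.png',[.4129,.3798,.1502],[.94,.342,.002,0],d0),(.4122,.3793),.053)):
    x,e=fit(d,edge(d,c,z),c,z);print(len(edge(d,c,z)),'c',x[:2].round(4),'r/z',x[2].round(5),'tilt deg',np.degrees(x[3:]).round(2),'sd mm',e)
print(s['tcp_pos'],s['tool_rot'])
E
```

```text
120 c [ 0.4775 -0.3148] r/z 0.02635 tilt deg [0.05 0.12] sd mm 0.08532520149617788
120 c [0.4124 0.3794] r/z 0.0264 tilt deg [-0.91 -0.26] sd mm 0.08161295221855705
120 c [0.4115 0.3787] r/z 0.02667 tilt deg [-1.85 -1.71] sd mm 0.09963446216815287
[0.41446067 0.38082077 0.15291159] [ 9.39577316e-01  3.42308276e-01  4.33186146e-03 -8.64141150e-04]
```

```bash
python3 - <<'E'
from tilt import *
for i in range(4):
    d=snap('wrist','seat3_%d.png'%i);s=d['s'];c=(.4124,.3794)
    x,e=fit(d,edge(d,c,.053),c,.053);print('c',x[:2].round(4),'r',x[2].round(5),'tilt deg',np.degrees(x[3:]).round(2),e.round(3),s['tcp_pos'].round(4),s['tool_rot'].round(4),center(d,c)[0].round(4))
E
```

```text
c [0.4119 0.3791] r 0.02637 tilt deg [-0.46 -0.46] 0.089 [0.4142 0.3806 0.1511] [ 9.396e-01  3.423e-01  3.900e-03 -8.000e-04] [0.4127 0.3798]
c [0.4119 0.3791] r 0.02633 tilt deg [-0.98 -0.65] 0.075 [0.4131 0.3799 0.1493] [ 9.396e-01  3.422e-01  2.200e-03 -4.000e-04] [0.4127 0.3797]
c [0.4119 0.3791] r 0.02638 tilt deg [-0.32 -0.39] 0.083 [0.4122 0.3793 0.148 ] [ 9.396e-01  3.422e-01  6.000e-04 -1.000e-04] [0.4128 0.3798]
c [0.4121 0.3791] r 0.02637 tilt deg [-0.29 -0.4 ] 0.089 [0.4117 0.379  0.147 ] [ 9.396e-01  3.422e-01 -4.000e-04  1.000e-04] [0.4129 0.3798]
```

It is flat and home: tilt is about 0.4°, the radius matches a face height of 53 mm, and it is about 1 mm off centre. Now I'll shut the jaws and go behind the knob, which is at 66°.

>>> step_arm(commands=[0.01,-0.012,0,0,0,0,0.025,-0.028,0,0,0,0,0.038,-0.042,0,0,0,0,0.043,-0.049,0,0,0,0,0.043,-0.049,0.01,0,0,0,0.043,-0.049,0.03,0,0,0,0.043,-0.049,0.045,0,0,0,0.043,-0.049,0.05,0,0,0,0.043,-0.049,0.05,0,0,0,0.043,-0.049,0.05,0,0,0], jaw=0, grip_force=20)

```text
t: 26.6
tcp_pos: [0.4139, 0.4443, 0.0974]
tool_rot: [0.94, 0.342, 0.0, 0.0]
force: [0.3, -0.8, 0.6]
finger_gap: 0.004
gripper_force: 0.0
```

```bash
python3 - <<'E'
from h import *
d=snap('wrist','sp0.png')
for i in range(2): d=snap('wrist','sp%d.png'%i)
s=d['s'];x,f=center(d,(.4128,.3797));R=Ro.from_quat(s['tool_rot']).inv()
print(s['t'],s['tcp_pos'],s['finger_gap'],x,f,kpix(d,x),'tcp rel centre, tool axes',R.apply(s['tcp_pos']-np.array([.4128,.3797,.04])))
E
```

```text
26.7 [0.41417567 0.44464957 0.09805523] 0.001413977622698731 [0.41311424 0.38028243] 264.7430114746094 [(45, 66), (50, 248), (51, 68), (52, 250), (53, 246)] tcp rel centre, tool axes [ 0.04289569 -0.04885306 -0.05800075]
```

>>> step_arm(commands=[0,0,0.015,0,0,0,0,0,0.03,0,0,0,0,0,0.039,0,0,0,0,0.002,0.0405,0,0,0,0,0.004,0.0405,0,0,0,0,0.006,0.0405,0,0,0,0,0.007,0.0405,0,0,0,0,0.008,0.0405,0,0,0,0,0.008,0.0405,0,0,0,0,0.008,0.0405,0,0,0])

```text
t: 27.75
tcp_pos: [0.4189, 0.4384, 0.0571]
tool_rot: [0.94, 0.342, 0.0, -0.0]
force: [-0.2, -0.8, 0.7]
finger_gap: -0.006
gripper_force: 0.0
```

```bash
cat > fin.py <<'E'
from h import *
import sys
D=[snap('wrist') for _ in range(4)]
for i,d in enumerate(D): cv2.imwrite('pics/%s%d.png'%(sys.argv[1],i),d['pixels'])
x,f=center(D[-1],(.4128,.3797));K=[knob(d,x)[0] for d in D]
print([round(d['s']['t'],2) for d in D],K,D[-1]['s']['tcp_pos'],x)
tu=np.unwrap(np.radians([k[1] for k in K]));w=(tu[-1]-tu[0])/(D[-1]['s']['t']-D[0]['s']['t']);print('rate',w)
if len(sys.argv)>2 and -4<w<-1 and np.all(np.diff(tu)<0): print('handing in',manip.sign_off())
E
python3 -c "
from h import *
s=manip.sense();print(s['t'],s['tcp_pos'],s['force'],Ro.from_quat(s['tool_rot']).inv().apply(s['tcp_pos']-np.array([.4128,.3797,.04])))"
```

```text
27.75 [0.41891588 0.43842219 0.05707846] [-0.16978132 -0.8458767   0.69006132] [ 0.0424524  -0.04103914 -0.01705746]
```

>>> step_arm(commands=[0,0.002,0,0,0,0,0,0.0045,0,0,0,0,0,0.0085,0,0,0,0,0,0.0145,0,0,0,0,0,0.0225,0,0,0,0,0,0.0325,0,0,0,0,0,0.0435,0,0,0,0,0,0.0435,-0.045,0,0,0,0,0.0435,-0.08,0,0,0,0,0.0435,-0.09,0,0,0])

```text
t: 28.75
tcp_pos: [0.4496, 0.4056, 0.1506]
tool_rot: [0.94, 0.342, 0.004, -0.001]
force: [0.6, 1.3, -0.5]
finger_gap: -0.001
gripper_force: 0.0
```

```bash
python3 fin.py fa go
```

```text
[28.75, 28.8, 28.85, 28.9] [(46.72845458984375, 322), (46.38562774658203, 314), (43.33883285522461, 306), (42.81573486328125, 298)] [0.44707109 0.40456011 0.14705206] [0.41271717 0.37968613]
rate -2.792526803190958
the job is handed in; nothing more can be done
handing in None
```

Turntable 1 is the free-running one (2 springs back, 3 rubs), and the window is seated in its recess, measured flat to within about 0.5°. I handed the job in at 28.9 s with platter 1 turning at about 2.8 rad/s and the gripper lifted clear.

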